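Wedge up the side leaf of a small table saw

ROBOT

A 7-joint arm with a two-finger parallel gripper is mounted at the origin on a cart in front of the work surface, level with it; the furniture and walls round the work are solid. World frame = base frame: x ahead of the robot, y to its left, z up, the work surface at z = 0. Lengths are in m, angles in degrees, forces in N, time in s.
With the tool pointing down it reaches from about 0.375 to 0.925 m from the base axis. Payload 3.1 kg.
Tool frame: the origin (TCP) lies midway between the tips of the shut fingers; the grasp point (between the pads) lies 19 mm behind it; z points along the fingers, y is the line along which they close (so a half turn about z gives the same grasp; the last joint's range is limited). The gripper opens to 85 mm and grips with 20 to 120 N. Pads are 22 mm wide; open, the fingers measure 114 mm over their backs; the gripper's body (76 mm by 85 mm) begins 54 mm behind the grasp point. The pads swing forward as they close: fully open they stand 13 mm farther back than shut.
Start: joints at [58.167, 21.939, 2.515, 91.553, -1.026, 66.532, -2.859], TCP at [0.287, -0.583, 0.231] pointing down, gripper open.
Joint ranges: [-149.38, 149.38], [-23.57, 123.04], [-84.95, 90], [0, 143.3], [-89.99, 269.99], [3.08, 112.72], [-163.45, 163.45]. Speed limits (degrees/s): [159.86, 159.86, 180, 180, 180, 180, 180].

INTERFACE

Orientations are given as a 3x3 rotation matrix whose columns are the frame's x, y, z axes.
In Python, from bench import manip gives the robot as it stands.
- The arm moves only by the tool jog_arm, never from a script. Its argument "commands" is a list of rows, each a list of 6 numbers: the shift along the tool's x, y, z in cm, then the turn, a rotation vector about the tool's x, y, z in rad. In form: [[x, y, z, wx, wy, wz], ...]. A call has 1 to 8 rows; each row shifts and turns the commanded pose from where the row before left it, along the tool's axes as they then stand; what a row does not reach is not made up. A row lasts 1/8 s, in which the tool goes at most 62.5 mm and 10.7 degrees, less where a joint would pass 70% of its speed; a pose out of reach is approached as far as the arm can. A call with a gripper value outside its range is refused whole. "grip" is the gripper command: -1 is fully open, 1 is shut, values between are in proportion, set as the call begins (left out, the last holds). The fingers move at their own pace and stop on an object; the grip force is fixed at half the most. Time passes only in rows, so rows that do not move let the fingers close. It gives the time, the measured TCP pose, the force, the opening and the grip force at its end, in the units of the state.
- manip.read_state(): the state, without advancing time (a new reading comes with each control period).
- manip.capture(name): name is "scene" or "side" or "wrist"; returns the picture (420x560x3 uint8, red, green, blue); there is no depth.
- manip.camera_info(name): a dict with "vfov" (degrees; the focal length in pixels is half the picture's height over the tangent of half this angle, whatever the lens; pixels are square), "cx", "cy" (the principal point, pixels), "eye" and "attitude" of the camera in the world. Camera axes: x right, y down, z forward; pixel columns grow to the right and rows downward; lengths in m; the calibration is good to about 2 mm. The wrist camera is an equidistant fisheye: a pixel r from the principal point sees the ray r / f radians off the axis. A picture is of the moment at which its call begins: read the wrist's pose just before it. camera_info takes no time and is no camera call; for the wrist camera it gives the pose at the moment of the call.
- manip.sign_off(): hands the job in; it is judged then, once.
The state is a dict: "time_s": time; "joints": joint angles; "dq": joint speeds; "tau": joint torques, N m; "ee_pos": TCP position; "orientation": TCP orientation; "force": force on the tool from outside, world axes, zero at the start; "torque": the same for the moment, N m; "width": finger opening in m; "grasp_force": force on a finger pad.
Only numpy, scipy, OpenCV 4.12 (cv2) and the standard library are available. Lean on these libraries where they do the work, as an engineer would, in place of code of your own. Each camera call takes 0.05 s, during which the arm holds its last target. There are 200 camera calls.

TASK

The side leaf of the small table saw sags until its feet stand on the bench. Take the oil canister off the leaf and set it down gently, upright, on the bench beside the saw, then push the wooden wedge, flat on the bench and thin end first, under the leaf's leg board until the feet just lift off and the leaf comes up level with the saw table. Finish still gripping the wedge and holding it in place there, so that the leaf can be screwed fast; leave the try square and the round screw tin alone.

Things in the scene. Friction and masses are not known exactly. Their poses are not given: they have to be found in the camera images.
- table_saw: small table saw, fixed: grey housing, aluminium saw table 110 mm high, blade, clear guard (161 mm high), fence; on its -y side a hinged plywood leaf. Origin: on the bench under the middle of the leaf; z up. In plan the leaf spans x -95 to 95, y -98 to 98 mm; the saw table x -110 to 110, y 102 to 302 mm; the fence lock reaches x = -140 mm
- leaf (a joint): raise of the leaf about its hinge (along the saw's x, at y = +100 mm, 100 mm up), rad: 0 = sagging, feet on the bench; 0.027 = level with the saw table, feet 5 mm and the leg board's lower edge 13 mm above the bench. 1 mm of lift at the leg board is 0.0053 rad. Leaf about 0.5 kg, swings up freely, falls back by its weight
- leg_edge (a point): middle of the lower outer (-y) edge of the leg board under the leaf's free end; at the saw's x = 0, y = -88 mm sagging, -90 mm level; 8 mm above the bench sagging, 13 mm level. Board 170 mm wide along the saw's x, 12 mm thick; feet 11 mm wide, 8 mm high at x = -70 and +70 mm. The wedge enters the gap between the feet along the saw's +y
- wedge: loose plain hardwood wedge, 220 mm long, 40 mm wide, flat underside, about 0.13 kg. Origin: middle of its underside; +x points to the thin end; height rises evenly from 2 mm at x = +110 mm to 38 mm at x = -110 mm (16.4 mm per 100 mm). Starts flat on the bench to the right of the saw, thin end roughly towards the leaf
- canister: plain steel oil canister with black handle and screw cap, about 0.55 kg, body 100 (x) x 58 (y) x 99 (z) mm; starts standing on the side leaf. Origin: middle of its underside, z up. A fixed round handle bar of 13 mm diameter runs along x over its middle, straight from x = -21 to +21 mm, its axis 135 mm above the underside (36 mm free under the bar); the screw cap is at x = +40 mm
- try_square: bystander: try square, 180 x 110 x 18 mm, lying on the bench in front of the saw, origin at the middle of its underside
- screw_tin: bystander: closed round tin with a reddish lid, 75 mm across and 36 mm high, standing on the bench in front of the wedge, origin at the middle of its underside
There are look-alikes about, which are no part of the job. There is more than one size of the wedge; the job needs the larger.

How it is judged:
By the outcome, as a careful person would: the job done as asked, in the order asked, and still so for the second after the job is handed in, while the arm keeps its last pose, push and grip.
It also fails if it takes over 58 s, if anything falls off the work surface, if the arm or the gripper's body presses on something with over 40 N, if the wrist force passes 120 N, or if a joint passes its speed limit or range.

## Working session

There is one attempt and no reset: what is moved stays moved. The work goes in short steps, Python scripts to look and compute and a tool call to move; the robot and the scene stay as the last step left them, time stands still between calls to the robot, and variables do not carry over. Pictures are saved under pics/ and viewed, at most 10 in all, crops included, and the job is handed in when it is done.

Besides the shell and the picture viewer there is one more tool, called after "Call:" as name(argument=value, ...) on one line, values as JSON. jog_arm: Moves the arm, as the interface text tells. Its arguments: {"type":"object","properties":{"commands":{"type":"array"},"grip":{"type":"number"}},"required":["commands"]}

```bash
mkdir -p pics; ls
python3 - <<'E'
from bench import manip
import cv2,numpy as np
ims=[]
for n in("scene","side","wrist"):
    i=manip.camera_info(n);print(n,i)
    im=manip.capture(n);cv2.imwrite(f"pics/{n}0.png",im[:,:,::-1])
s=manip.read_state();print(s)
E
```

```text
pics
scene {'vfov': 51.53489971579607, 'cx': 276.4235704035106, 'cy': 207.11521294455278, 'eye': array([-0.1258062 ,  0.54111284,  1.06291509]), 'attitude': array([[-0.70418092, -0.52872498,  0.47389781],
       [-0.71001716,  0.52644706, -0.46768485],
       [-0.00220544, -0.66581033, -0.74611778]])}
side {'vfov': 51.69538641067928, 'cx': 279.5725552596467, 'cy': 212.87275284339594, 'eye': array([0.70122842, 0.5687247 , 1.00680598]), 'attitude': array([[-0.93891953,  0.27536877, -0.20640289],
       [ 0.34413418,  0.75361374, -0.56003393],
       [ 0.0013322 , -0.59685708, -0.80234646]])}
wrist {'vfov': 65.70646984690485, 'cx': 281.1690566096379, 'cy': 207.8800789192979, 'eye': array([ 0.35267876, -0.54965166,  0.37277257]), 'attitude': array([[ 0.4425618 , -0.85773998, -0.26157442],
       [-0.89673303, -0.42428474, -0.12590604],
       [-0.00298739,  0.29028363, -0.95693599]])}
{'time_s': 0.15, 'joints': array([58.16768665, 21.98018253,  2.51306471, 91.62675113, -1.02550705,
       66.5343742 , -2.85735894]), 'dq': array([ 0.01439545, -0.08546052,  0.10415578, -0.24490269,  0.01289818,
        0.00157238,  0.04025544]), 'tau': array([ 2.19608766e-03, -4.34054625e+01,  1.02708701e+00, -2.49980181e+01,
        1.07548540e-02,  7.25344973e-03,  1.77352865e-05]), 'ee_pos': array([ 0.28693806, -0.58241472,  0.23020092]), 'orientation': array([[ 8.96996131e-01,  4.42037226e-01, -1.01591597e-03],
       [ 4.42038379e-01, -8.96994316e-01,  1.80774603e-03],
       [-1.12179812e-04, -2.07061504e-03, -9.99997850e-01]]), 'force': array([ 0.11549563,  0.42474011, -0.4663313 ]), 'torque': array([-0.01093868, -0.02682289, -0.00300537]), 'grasp_force': 0.0, 'width': 0.08537266745343888}
```

View pics/scene0.png

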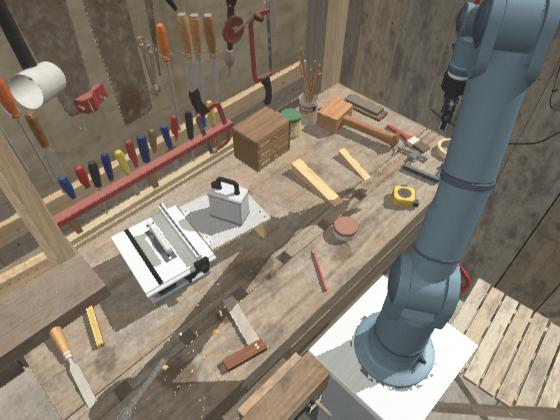

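View pics/side0.png

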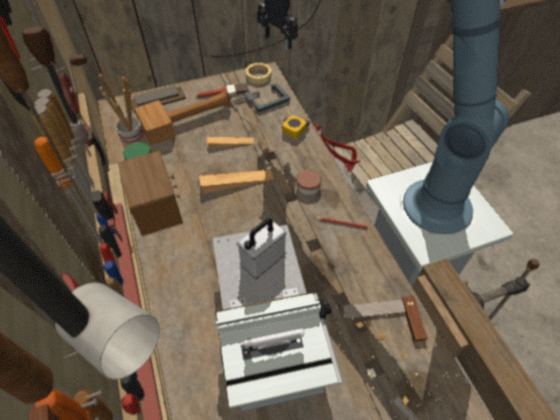

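```bash
cat > h.py <<'E'
import numpy as np,cv2
from bench import manip
def ray(n,p,i=None):
    i=i or manip.camera_info(n);f=210/np.tan(np.radians(i['vfov']/2))
    d=np.array([p[0]-i['cx'],p[1]-i['cy']])
    if n=='wrist':
        r=np.hypot(*d);t=r/f;v=np.r_[d/max(r,1e-9)*np.sin(t),np.cos(t)]
    else: v=np.r_[d/f,1]
    v=i['attitude']@v;return i['eye'],v/np.linalg.norm(v)
def plane(n,p,z,i=None):
    e,v=ray(n,p,i);return e+v*(z-e[2])/v[2]
def proj(n,P,i=None):
    i=i or manip.camera_info(n);f=210/np.tan(np.radians(i['vfov']/2))
    c=i['attitude'].T@(np.array(P)-i['eye'])
    if n=='wrist':
        r=np.hypot(c[0],c[1]);t=np.arctan2(r,c[2]);return np.array([i['cx'],i['cy']])+c[:2]/r*t*f
    return np.array([i['cx'],i['cy']])+f*c[:2]/c[2]
def tri(p1,p2,a='scene',b='side'):
    e1,v1=ray(a,p1);e2,v2=ray(b,p2)
    s=np.linalg.lstsq(np.c_[v1,-v2],e2-e1,rcond=None)[0]
    A=e1+v1*s[0];B=e2+v2*s[1];return (A+B)/2,np.linalg.norm(A-B)
E
python3 - <<'E'
from h import *
a=cv2.imread('pics/scene0.png');b=cv2.imread('pics/side0.png')
A=cv2.resize(a[140:290,100:380][:, :],None,fx=2.8,fy=2.8,interpolation=cv2.INTER_CUBIC)
A=cv2.resize(a[140:300,170:380],(394,300),interpolation=cv2.INTER_CUBIC)
A=cv2.resize(a[130:330,110:380],(400,296),interpolation=cv2.INTER_CUBIC)
# 2 stacked: scene crop x3 (260x100) wedge+leaf, side crop
A=cv2.resize(a[140:290,170:370],(400,300)); 
A=cv2.resize(a[140:260,170:370],None,fx=2,fy=2)
S=cv2.resize(a[145:250,175:375],None,fx=4,fy=4,interpolation=cv2.INTER_CUBIC)[:,:800]
cv2.imwrite('pics/c1.png',S)
T=cv2.resize(b[125:315,195:345],None,fx=3.15,fy=3.15,interpolation=cv2.INTER_CUBIC)
cv2.imwrite('pics/c2.png',T)
for nm,n,ps in(("wedge","scene",[(293,161),(335,201)]),("wedge","side",[(200,182),(270,177)]),("tin","side",[(308,187)]),("tin","scene",[(345,229)])):
    for p in ps: print(nm,n,p,plane(n,p,0.01).round(3))
w=cv2.inRange(cv2.cvtColor(b,cv2.COLOR_BGR2HSV),(10,110,150),(28,255,255))
k,l,st,c=cv2.connectedComponentsWithStats(w)
for j in range(1,k):
    if st[j,4]>150: print('side',st[j],c[j].round(1))
w=cv2.inRange(cv2.cvtColor(a,cv2.COLOR_BGR2HSV),(10,90,150),(28,255,255))
k,l,st,c=cv2.connectedComponentsWithStats(w)
for j in range(1,k):
    if st[j,4]>150: print('scene',st[j],c[j].round(1))
E
```

```text
wedge scene (293, 161) [ 0.658 -0.317  0.01 ]
wedge scene (335, 201) [ 0.426 -0.274  0.01 ]
wedge side (200, 182) [ 0.631 -0.319  0.01 ]
wedge side (270, 177) [ 0.425 -0.265  0.01 ]
tin side (308, 187) [ 0.331 -0.189  0.01 ]
tin scene (345, 229) [ 0.328 -0.206  0.01 ]
side [136  93  88  37 790] [161.4 112.7]
side [282 115  24  17 195] [293.7 122.9]
side [207 137  47   7 311] [229.3 140.2]
side [199 170  67  16 706] [231.8 177.6]
scene [318  97  35  23 452] [335.3 108.2]
scene [233 107  56  35 949] [260.8 123.7]
scene [343 114  56  23 231] [368.8 125.7]
scene [292 162  51  45 160] [323.1 191. ]
scene [394 185  21  17 217] [403.9 193.6]
scene [ 86 305  19  43 306] [ 94.3 325.6]
scene [ 50 326  20  28 284] [ 59.5 338.4]
scene [223 339  43  30 424] [243.5 353.5]
```

View pics/c1.png

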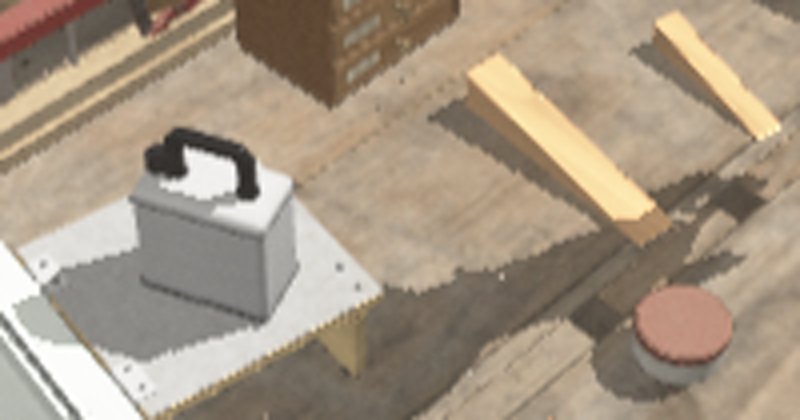

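View pics/c2.png

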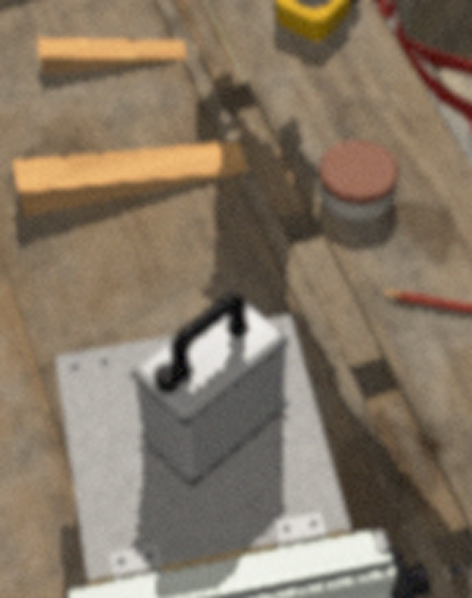

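Run:
```python
from h import *
S=lambda x,y:(175+x/4,145+y/4)
T=lambda x,y:(195+x/3.15,125+y/3.15)
P=lambda *a:print(*[x.round(4) if hasattr(x,'round') else x for x in a])
print('leaf')
P(*tri(S(381,291),T(291,316)))
P('sc near -y',plane('scene',S(381,291),.104))
P('sd near -y',plane('side',T(291,316),.104));P('sd far -y',plane('side',T(57,354),.104))
P('sd near hinge',plane('side',T(350,525),.11));P('sd far hinge',plane('side',T(85,580),.11))
P('sc near hinge',plane('scene',S(150,415),.11));P('sc far hinge',plane('scene',S(18,245),.11))
print('canister')
P('bar a',*tri(S(177,135),T(186,347)));P('bar b',*tri(S(250,155),T(240,300)))
P('top corners side',plane('side',T(135,372),.204),plane('side',T(190,418),.204),plane('side',T(286,338),.204))
P('top corners sc',plane('scene',S(132,198),.204),plane('scene',S(266,232),.204),plane('scene',S(296,184),.204))
print('wedge')
P('thick top +y',*tri(S(468,75),T(16,190)),);P('thick top -y',*tri(S(497,54),T(13,160)))
P('thin',plane('scene',S(640,245),0),plane('scene',S(672,228),0.002),plane('side',T(245,145),.002),plane('side',T(245,172),.002))
P('thick +y bot',plane('side',T(20,214),0))
```

```text
leaf
[ 0.4646 -0.0162  0.1069] 0.0007
sc near -y [ 0.4666 -0.0183  0.104 ]
sd near -y [ 0.4639 -0.0176  0.104 ]
sd far -y [ 0.6507 -0.0468  0.104 ]
sd near hinge [0.4907 0.1729 0.11  ]
sd far hinge [0.6815 0.1482 0.11  ]
sc near hinge [0.4943 0.1727 0.11  ]
sc far hinge [0.6831 0.1435 0.11  ]
canister
bar a [0.5753 0.067  0.2413] 0.0069
bar b [0.5279 0.0431 0.2402] 0.005
top corners side [0.6091 0.0546 0.204 ] [0.5847 0.103  0.204 ] [0.5003 0.0639 0.204 ]
top corners sc [0.5836 0.1021 0.204 ] [0.496  0.0584 0.204 ] [0.5147 0.0143 0.204 ]
wedge
thick top +y [ 0.6352 -0.2872  0.0312] 0.0004
thick top -y [ 0.6295 -0.3173  0.0397] 0.0003
thin [ 0.4165 -0.2639  0.    ] [ 0.409  -0.2956  0.002 ] [ 0.4068 -0.2923  0.002 ] [ 0.4186 -0.2591  0.002 ]
thick +y bot [ 0.6368 -0.2844  0.    ]
```

Run:
```python
from h import *
S=lambda x,y:(175+x/4,145+y/4)
for p in[(332,106),(240,45),(460,15)]: print('box',plane('scene',S(*p),0).round(3))
for p in[(345,310),(405,300),(410,340)]: print('square',plane('side',p,0.01).round(3))
print('board ridge',plane('scene',S(600,300),0).round(3))
s=manip.read_state()
R=s['orientation']
def go(name,P,ydir):
    y=np.array([*ydir,0.]);y/=np.linalg.norm(y);z=np.array([0,0,-1.]);x=np.cross(y,z)
    if x@R[:,0]<0: x,y=-x,-y
    R2=np.c_[x,y,z];rv=cv2.Rodrigues(R.T@R2)[0].ravel()
    print(name,(R.T@(np.array(P)-s['ee_pos'])*100).round(2),rv.round(4))
import math
a=math.radians(26.3)
go('above can',(0.552,0.057,.242-.019+.09),(-math.sin(a),math.cos(a)))
```

```text
box [ 0.715 -0.198  0.   ]
box [ 0.833 -0.193  0.   ]
box [ 0.72  -0.366  0.   ]
square [0.396 0.207 0.01 ]
square [0.244 0.235 0.01 ]
square [0.285 0.328 0.01 ]
board ridge [ 0.401 -0.196  0.   ]
above can [ 52.04 -45.66  -8.19] [-0.0021  0.0001 -0.0012]
```

Call:
jog_arm(commands=[[4.34,-3.8,-1.5,0,0,0],[4.34,-3.8,-1.5,0,0,0],[4.34,-3.8,-1.5,0,0,0],[4.34,-3.8,-1.5,0,0,0],[4.34,-3.8,-1.2,0,0,0],[4.34,-3.8,-1.0,0,0,0],[4.34,-3.8,0,0,0,0],[4.34,-3.8,0,0,0,0]], grip=-1)

```text
time_s: 1.15
ee_pos: [0.4647, -0.1551, 0.3134]
orientation: [[0.897, 0.442, 0.001], [0.442, -0.897, -0.0], [0.0, 0.001, -1.0]]
force: [2.0, -0.3, -0.3]
width: 0.0854
grasp_force: 0.0
```

Call:
jog_arm(commands=[[4.34,-3.8,0,0,0,0],[4.34,-3.8,0,0,0,0],[4.34,-3.8,0,0,0,0],[4.34,-3.8,0,0,0,0],[0,0,0,0,0,0],[0,0,0,0,0,0]])

```text
time_s: 1.9
ee_pos: [0.5525, 0.0557, 0.3127]
orientation: [[0.897, 0.442, -0.001], [0.442, -0.897, -0.001], [-0.002, 0.0, -1.0]]
force: [-0.3, -0.5, -0.1]
width: 0.0854
grasp_force: 0.0
```

Run:
```python
from h import *
s=manip.read_state();print(s['time_s'],s['ee_pos'],s['orientation'].round(4),s['joints'].round(1),s['force'])
i=manip.camera_info('wrist');im=manip.capture('wrist')
np.save('pics/w1.npy',[i],allow_pickle=True)
cv2.imwrite('pics/w1.png',im[:,:,::-1])
for P in[(.5753,.067,.242),(.5279,.0431,.242),(.552,.057,.242)]: print(proj('wrist',P,i).round(1))
e=proj('scene',(.715,-.198,.0));print(e,proj('scene',(.715,-.198,.1)),proj('scene',(.715,-.198,.15)))
```

```text
1.9 [0.55254032 0.0556886  0.31270217] [[ 8.969e-01  4.423e-01 -1.300e-03]
 [ 4.423e-01 -8.969e-01 -9.000e-04]
 [-1.500e-03  2.000e-04 -1.000e+00]] [ 15.1  10.2 -28.2  97.8   5.   73.3 -77.9] [-0.3377328  -0.48647165 -0.10607144]
[282. 184.]
[282.5 255.8]
[280.  219.6]
[258.04144381 171.46776205] [257.03809928 149.84502935] [256.49703379 138.18471321]
```

View pics/w1.png

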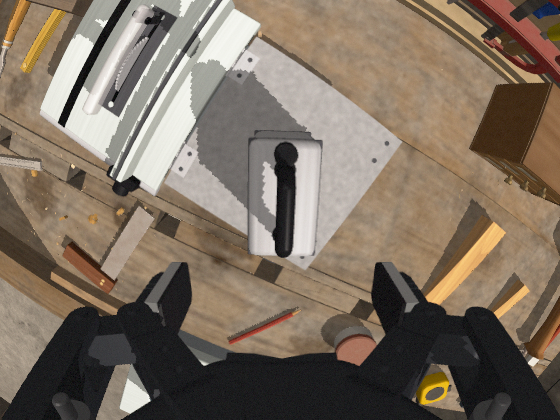

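Run:
```python
from h import *
i=np.load('pics/w1.npy',allow_pickle=True)[0]
im=cv2.imread('pics/w1.png');g=im.max(2)
m=((g<70)*255).astype(np.uint8);m[:, :265]=0;m[:,305:]=0
for r in range(168,250,8):
    c=np.where(m[r])[0];print(r,c.min(),c.max() if len(c) else '',end='; ')
print()
for p in((286,170),(283.5,240)):print(plane('wrist',p,.242,i).round(4))
for nm,p in(('box',(470,150)),('box',(497,85))):print(nm,plane('wrist',p,0,i).round(3),plane('wrist',p,.1,i).round(3))
for p in[(249,138),(322,138),(249,255),(319,255)]:print('top',plane('wrist',p,.204,i).round(4))
for p in((405,142),(305,269)):print('leaf -y corners',plane('wrist',p,.104,i).round(4))
print('saw',plane('wrist',(260,35),.105,i).round(4),plane('wrist',(155,192),.105,i).round(4))
```

```text
168 274 294; 176 277 294; 184 277 294; 192 277 294; 200 277 294; 208 277 293; 216 276 293; 224 276 293; 232 273 292; 240 275 292; 248 275 291; 
[0.585  0.0688 0.242 ]
[0.5394 0.048  0.242 ]
box [ 0.711 -0.197  0.   ] [ 0.691 -0.134  0.1  ]
box [ 0.832 -0.192  0.   ] [ 0.785 -0.13   0.1  ]
top [0.5892 0.1022 0.204 ]
top [0.6142 0.0516 0.204 ]
top [0.4997 0.0609 0.204 ]
top [0.5261 0.0072 0.204 ]
leaf -y corners [ 0.6541 -0.0496  0.104 ]
leaf -y corners [ 0.4654 -0.0189  0.104 ]
saw [0.6841 0.1464 0.105 ] [0.4746 0.1825 0.105 ]
```

Call:
jog_arm(commands=[[0.4,0.2,2,0,0,0],[0,0,3,0,0,0],[0,0,2.5,0,0,0],[0,0,1.2,0,0,0],[0,0,0.3,0,0,0],[0,0,0,0,0,0]])

```text
time_s: 2.7
ee_pos: [0.5579, 0.0559, 0.2238]
orientation: [[0.897, 0.442, 0.001], [0.442, -0.897, 0.0], [0.001, 0.0, -1.0]]
force: [-0.1, 0.2, 1.0]
width: 0.0856
grasp_force: 0.0
```

Call:
jog_arm(commands=[[0,0,0,0,0,0],[0,0,0,0,0,0],[0,0,0,0,0,0],[0,0,0,0,0,0],[0,0,0,0,0,0]], grip=1)

```text
time_s: 3.32
ee_pos: [0.5577, 0.0561, 0.2235]
orientation: [[0.897, 0.442, 0.001], [0.442, -0.897, 0.0], [0.001, 0.0, -1.0]]
force: [-0.1, 0.6, 0.3]
width: 0.0108
grasp_force: 58.2
```

Call:
jog_arm(commands=[[0,0,-0.5,0,0,0],[0,0,-1.5,0,0,0],[0,0,-2,0,0,0],[0,0,-1,0,0,0],[0,0,0,0,0,0],[0,0,0,0,0,0]])

```text
time_s: 4.08
ee_pos: [0.5567, 0.056, 0.2725]
orientation: [[0.897, 0.442, -0.002], [0.442, -0.897, -0.0], [-0.002, -0.001, -1.0]]
force: [-0.4, -0.7, -4.7]
width: 0.0113
grasp_force: 58.4
```

Run:
```python
from h import *
s=manip.read_state();R=s['orientation'];print(s['torque'],s['width'],s['ee_pos'])
print((R.T@(np.array([.675,-.125,s['ee_pos'][2]])-s['ee_pos'])*100).round(2))
a=manip.capture('scene');b=manip.capture('side')
o=np.hstack([cv2.resize(a[130:260,170:330],(400,325)),cv2.resize(b[170:300,190:350],(400,325))])
cv2.imwrite('pics/l1.png',o[:,:,::-1])
```

```text
[-0.02156625  0.0471795   0.01181786] 0.011256022915326213 [0.55671525 0.055983   0.27248826]
[ 2.610e+00  2.146e+01 -2.000e-02]
```

View pics/l1.png

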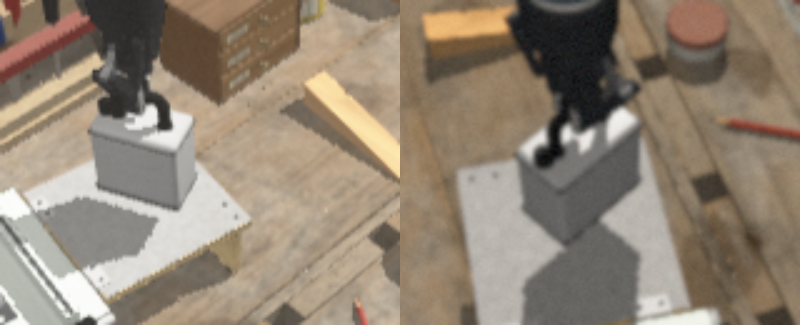

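Call:
jog_arm(commands=[[0.1,1.5,0,0,0,0],[0.4,3.4,0,0,0,0],[0.5,4,0,0,0,0],[0.5,4,0,0,0,0],[0.5,3.9,0,0,0,0],[0.4,3,0,0,0,0],[0.2,1.6,0,0,0,0],[0,0,0,0,0,0]])

```text
time_s: 5.18
ee_pos: [0.6752, -0.1266, 0.2723]
orientation: [[0.898, 0.439, -0.001], [0.439, -0.898, -0.0], [-0.001, -0.0, -1.0]]
force: [-0.5, 0.4, -5.4]
width: 0.0111
grasp_force: 58.4
```

Call:
jog_arm(commands=[[0,0,1.5,0,0,0],[0,0,3,0,0,0],[0,0,3.5,0,0,0],[0,0,3,0,0,0],[0,0,2,0,0,0],[0,0,1,0,0,0],[0,0,0.4,0,0,0],[0,0,0,0,0,0]])

```text
time_s: 6.18
ee_pos: [0.6761, -0.1243, 0.1303]
orientation: [[0.897, 0.442, 0.002], [0.442, -0.897, -0.0], [0.001, 0.001, -1.0]]
force: [-0.6, 0.3, -5.1]
width: 0.0107
grasp_force: 58.4
```

Call:
jog_arm(commands=[[0,0,0.4,0,0,0],[0,0,0.3,0,0,0],[0,0,0.2,0,0,0],[0,0,0.1,0,0,0],[0,0,0,0,0,0]])

```text
time_s: 6.8
ee_pos: [0.6752, -0.1243, 0.1191]
orientation: [[0.897, 0.442, -0.0], [0.442, -0.897, 0.0], [-0.0, -0.0, -1.0]]
force: [-0.8, 0.4, -4.3]
width: 0.0111
grasp_force: 58.4
```

Call:
jog_arm(commands=[[0,0,0.1,0,0,0],[0,0,0.1,0,0,0],[0,0,0,0,0,0],[0,0,0,0,0,0]])

```text
time_s: 7.3
ee_pos: [0.6756, -0.1242, 0.1176]
orientation: [[0.897, 0.442, 0.001], [0.442, -0.897, 0.0], [0.001, 0.0, -1.0]]
force: [0.5, 0.4, -3.2]
width: 0.011
grasp_force: 58.5
```

Call:
jog_arm(commands=[[0,0,0.1,0,0,0],[0,0,0.1,0,0,0],[0,0,0,0,0,0],[0,0,0,0,0,0]])

```text
time_s: 7.8
ee_pos: [0.6767, -0.1233, 0.1169]
orientation: [[0.897, 0.443, 0.003], [0.443, -0.897, 0.001], [0.003, 0.001, -1.0]]
force: [1.2, 2.2, 4.2]
width: 0.0109
grasp_force: 59.3
```

Call:
jog_arm(commands=[[0,0,0,0,0,0],[0,0,0,0,0,0],[0,0,0,0,0,0],[0,0,0,0,0,0]], grip=-1)

```text
time_s: 8.3
ee_pos: [0.6749, -0.1248, 0.1148]
orientation: [[0.897, 0.442, -0.001], [0.442, -0.897, -0.0], [-0.001, -0.0, -1.0]]
force: [0.2, 0.5, 0.0]
width: 0.0822
grasp_force: 0.0
```

Call:
jog_arm(commands=[[0,0,-1.5,0,0,0],[0,0,-4,0,0,0],[0,0,-5,0,0,0],[0,0,-4,0,0,0],[0,0,0,0,0,0]])

```text
time_s: 8.93
ee_pos: [0.6787, -0.1243, 0.2674]
orientation: [[0.897, 0.442, 0.012], [0.442, -0.897, -0.002], [0.01, 0.007, -1.0]]
force: [-0.4, 0.0, -0.2]
width: 0.0856
grasp_force: 0.0
```

Run:
```python
from h import *
s=manip.read_state();R=s['orientation'];print(s['time_s'],s['ee_pos'],s['joints'].round(1))
i=manip.camera_info('wrist');im=manip.capture('wrist')
np.save('pics/w2.npy',[i],allow_pickle=True)
cv2.imwrite('pics/w2.png',im[:,:,::-1])
for P in[(.523,-.29,.02),(.413,-.277,.002),(.633,-.302,.038)]:print(proj('wrist',P,i).round())
# go to above wedge grasp at wedge x=-65
c=np.array([.523,-.29]);u=np.array([-.2214,.025]);u/=np.linalg.norm(u)
P=np.r_[c-.065*u,.12];v=np.array([-u[1],u[0]])
for y in(v,-v):
    y3=np.r_[y,0];z=np.array([0,0,-1.]);R2=np.c_[np.cross(y3,z),y3,z]
    print(P,(R.T@(P-s['ee_pos'])*100).round(2),cv2.Rodrigues(R.T@R2)[0].ravel().round(3))
```

```text
8.925 [ 0.67871476 -0.12428868  0.26743035] [ 22.7  26.1 -21.7  82.7   9.9  72.4 -63.7]
[335. 319.]
[292. 358.]
[385. 267.]
[ 0.58758953 -0.29729331  0.12      ] [-15.97  11.39  14.66] [ 0.004 -0.011  0.57 ]
[ 0.58758953 -0.29729331  0.12      ] [-15.97  11.39  14.66] [ 0.015  0.005 -2.571]
```

View pics/w2.png

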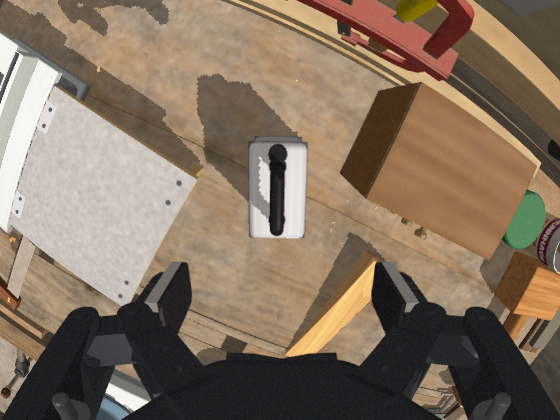

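Call:
jog_arm(commands=[[-3.64,3.08,0,0,0,0],[-3.64,3.08,0,0,0,0],[-3.64,3.08,0,0,0,0],[-3.64,3.08,1,0,0,0],[0,0,3,0,0,0.1425],[0,0,3,0,0,0.1425],[0,0,3,0,0,0.1425],[0,0,3,0,0,0.1425]])

```text
time_s: 9.98
ee_pos: [0.5977, -0.2987, 0.1276]
orientation: [[0.993, -0.117, -0.003], [-0.117, -0.993, 0.001], [-0.003, -0.001, -1.0]]
force: [0.3, 0.1, -1.0]
width: 0.0854
grasp_force: 0.0
```

Call:
jog_arm(commands=[[0,0,0,0,0,0],[0,0,0,0,0,0]])

```text
time_s: 10.22
ee_pos: [0.5993, -0.2991, 0.1305]
orientation: [[0.994, -0.11, -0.0], [-0.11, -0.994, 0.0], [-0.0, -0.0, -1.0]]
force: [-0.0, -0.5, 0.5]
width: 0.0854
grasp_force: 0.0
```

Run:
```python
from h import *
s=manip.read_state();R=s['orientation'];print(s['time_s'],s['ee_pos'],R.round(4),s['joints'].round(1))
c=np.array([.523,-.29]);u=np.array([-.2214,.025]);u/=np.linalg.norm(u)
P=np.r_[c-.08*u,.003];y3=np.r_[-u[1],u[0],0];y3*=np.sign(y3@R[:,1]);z=np.array([0,0,-1.]);R2=np.c_[np.cross(y3,z),y3,z]
print((R.T@(P-s['ee_pos'])*100).round(2),cv2.Rodrigues(R.T@R2)[0].ravel().round(3))
i=manip.camera_info('wrist');im=manip.capture('wrist');cv2.imwrite('pics/w3.png',im[:,:,::-1])
for X in(-.11,-.08,0):print(proj('wrist',np.r_[c+X*u,.02-.1636*X],i).round())
np.save('pics/w3.npy',[i],allow_pickle=True)
```

```text
10.225 [ 0.59925702 -0.29911571  0.13052843] [[ 9.940e-01 -1.098e-01 -0.000e+00]
 [-1.098e-01 -9.940e-01  1.000e-04]
 [-0.000e+00 -1.000e-04 -1.000e+00]] [ 31.9  30.2 -11.8  92.7   7.   57.9 -78.4]
[ 0.32 -0.05 12.75] [-0.     0.     0.002]
[281. 167.]
[281. 204.]
[281. 286.]
```

View pics/w3.png

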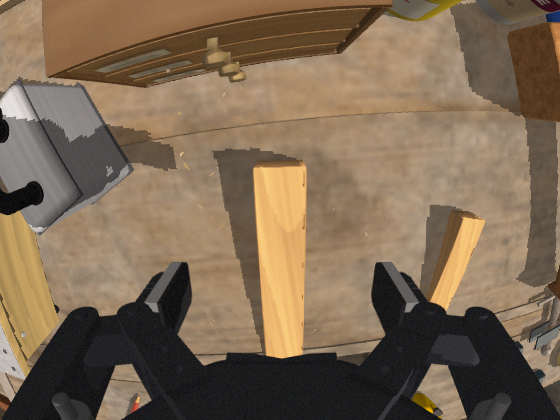

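Call:
jog_arm(commands=[[-0.5,0,2,0,0,0],[0,0,3.5,0,0,0],[0,0,3.5,0,0,0],[0,0,2.2,0,0,0],[0,0,1.0,0,0,0],[0,0,0.4,0,0,0],[0,0,0,0,0,0]])

```text
time_s: 11.15
ee_pos: [0.5951, -0.299, 0.0053]
orientation: [[0.994, -0.112, 0.002], [-0.112, -0.994, -0.001], [0.002, 0.001, -1.0]]
force: [-0.1, -0.2, 0.3]
width: 0.0854
grasp_force: 0.0
```

Call:
jog_arm(commands=[[0,0,0,0,0,0],[0,0,0,0,0,0],[0,0,0,0,0,0],[0,0,0,0,0,0]], grip=1)

```text
time_s: 11.65
ee_pos: [0.5951, -0.299, 0.0052]
orientation: [[0.994, -0.112, 0.002], [-0.112, -0.994, -0.001], [0.002, 0.001, -1.0]]
force: [0.0, -0.2, 3.0]
width: 0.039
grasp_force: 62.8
```

Call:
jog_arm(commands=[[0,0,-0.5,0,0,0],[-0.5,0,-1,0,0,0],[-1.5,0,0,0,0,0.1],[0,0,0,0,0,0.16],[0,0,0,0,0,0.16],[0,0,0,0,0,0.16],[0,0,0,0,0,0.16],[0,0,0,0,0,0.06]])

```text
time_s: 12.65
ee_pos: [0.5737, -0.2961, 0.0195]
orientation: [[0.61, -0.792, -0.001], [-0.792, -0.61, 0.0], [-0.001, 0.0, -1.0]]
force: [0.1, -0.3, -1.8]
width: 0.0388
grasp_force: 62.4
```

```bash
cat >> h.py <<'E'
SY=np.array([.153,.988]);SY/=np.linalg.norm(SY);SX=np.array([SY[1],-SY[0]]);SC=np.array([.573,.0635])
def to(sx,sy,z):
    s=manip.read_state();R=s['orientation']
    P=np.r_[SC+sx*SX+sy*SY,z];zz=np.array([0,0,-1.]);x=np.r_[-SY,0];R2=np.c_[x,np.cross(zz,x),zz]
    print(s['time_s'],s['ee_pos'].round(4),s['force'].round(1),'saw',((s['ee_pos'][:2]-SC)@SX).round(4),((s['ee_pos'][:2]-SC)@SY).round(4))
    print((R.T@(P-s['ee_pos'])*100).round(2),cv2.Rodrigues(R.T@R2)[0].ravel().round(3))
E
python3 -c "
from h import *
to(0,-.33,.02)"
```

```text
12.65 [ 0.5737 -0.2961  0.0195] [ 0.1 -0.3 -1.8] saw 0.0558 -0.3553
[-5.78  2.02 -0.05] [0.001 0.    0.81 ]
```

Call:
jog_arm(commands=[[-2.9,1.0,0,0,0,0],[-2.9,1.0,0,0,0,0],[0,0,0,0,0,0.16],[0,0,0,0,0,0.16],[0,0,0,0,0,0.16],[0,0,0,0,0,0.16],[0,0,0,0,0,0.16],[0,0,0,0,0,0]])

```text
time_s: 13.65
ee_pos: [0.5226, -0.2624, 0.0195]
orientation: [[-0.139, -0.99, -0.0], [-0.99, 0.139, 0.0], [-0.0, 0.0, -1.0]]
force: [0.2, 0.4, -1.0]
width: 0.039
grasp_force: 62.2
```

Run:
```python
from h import *
to(0,-.33,.0052)
a=manip.capture('scene');b=manip.capture('side')
cv2.imwrite('pics/sc4.png',a[:,:,::-1]);cv2.imwrite('pics/sd4.png',b[:,:,::-1])
o=np.hstack([cv2.resize(a[140:270,200:360],(400,325),interpolation=cv2.INTER_CUBIC),cv2.resize(b[150:280,190:350],(400,325),interpolation=cv2.INTER_CUBIC)])
cv2.imwrite('pics/l4.png',o[:,:,::-1])
```

```text
13.65 [ 0.5226 -0.2624  0.0195] [ 0.2  0.4 -1. ] saw 0.0001 -0.3298
[0.02 0.01 1.43] [0.    0.    0.014]
```

View pics/l4.png

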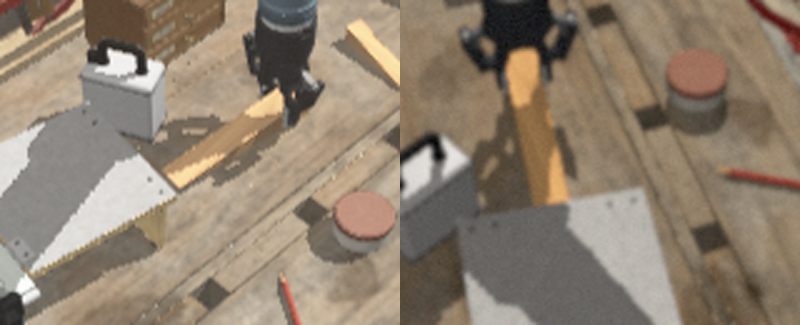

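Run:
```python
from h import *
T=lambda x,y:(190+x/2.5,150+y/2.5)
S=lambda x,y:(200+x/2.5,140+y/2.5)
def sw(P):d=P[:2]-SC;return np.round([d@SX,d@SY],4)
for p,z in(((533,203),.023),((568,200),.023),((510,95),.043),((543,92),.043)):print('side',sw(plane('side',T(*p),z)))
for p,z in(((165,177),.017),((185,188),.017),((285,88),.052)):print('scene',sw(plane('scene',S(*p),z)))
for p in((460,217),(645,187)):print('leaf sd',sw(plane('side',T(*p),.104)))
for p in((176,196),(88,102)):print('leaf sc',sw(plane('scene',S(*p),.104)))
```

```text
side [-0.416  -0.0707]
side [-0.4552 -0.067 ]
side [-0.4353 -0.2071]
side [-0.4745 -0.2039]
scene [-0.    -0.145]
scene [-0.0301 -0.1548]
scene [ 0.0095 -0.3478]
leaf sd [-0.3    -0.0204]
leaf sd [-0.4967 -0.0185]
leaf sc [-0.0949 -0.096 ]
leaf sc [ 0.0952 -0.0964]
```

Run:
```python
from h import *
T=lambda x,y:(190+(x-400)/2.5,150+y/2.5)
def sw(P):d=P[:2]-SC;return np.round([d@SX,d@SY],4)
for p,z in(((533,203),.023),((568,200),.023),((510,95),.043),((543,92),.043)):print('side',sw(plane('side',T(*p),z)))
for p in((460,217),(645,187)):print('leaf sd',sw(plane('side',T(*p),.104)))
```

```text
side [ 0.0145 -0.1565]
side [-0.0238 -0.1529]
side [ 0.0191 -0.2976]
side [-0.0191 -0.2946]
leaf sd [ 0.0912 -0.0984]
leaf sd [-0.0973 -0.0981]
```

Call:
jog_arm(commands=[[0,0,0.6,0,0,0.03],[0,0,0.6,0,0,0],[0,0,0.2,0,0,0],[0,0,0,0,0,0],[0,0,0,0,0,0]])

```text
time_s: 14.38
ee_pos: [0.5228, -0.2627, 0.0052]
orientation: [[-0.17, -0.985, -0.0], [-0.985, 0.17, 0.0], [-0.0, 0.0, -1.0]]
force: [-0.3, 0.1, -0.1]
width: 0.039
grasp_force: 62.3
```

Call:
jog_arm(commands=[[-1,0.02,0,0,0,0],[-2,0.03,0,0,0,0],[-2,0.03,0,0,0,0],[-2,0.03,0,0,0,0],[-1,0.02,0,0,0,0],[-0.7,0.01,0,0,0,0],[0,0,0,0,0,0],[0,0,0,0,0,0]])

```text
time_s: 15.38
ee_pos: [0.5362, -0.1775, 0.0053]
orientation: [[-0.172, -0.985, -0.0], [-0.985, 0.172, -0.0], [0.0, 0.0, -1.0]]
force: [0.9, -0.0, -1.8]
width: 0.0391
grasp_force: 62.3
```

Call:
jog_arm(commands=[[-0.4,0.01,0,0,0,0],[-0.4,0.01,0,0,0,0],[-0.4,0.01,0,0,0,0],[-0.4,0.01,0,0,0,0],[-0.3,0,0,0,0,0],[0,0,0,0,0,0],[0,0,0,0,0,0]])

```text
time_s: 16.25
ee_pos: [0.5386, -0.162, 0.0056]
orientation: [[-0.173, -0.985, 0.0], [-0.985, 0.173, -0.005], [0.005, -0.001, -1.0]]
force: [-1.2, -5.8, -0.5]
width: 0.039
grasp_force: 62.3
```

Run:
```python
from h import *
to(0,-.2054,.0052);print(manip.read_state()['torque'],manip.read_state()['width'])
```

```text
16.25 [ 0.5386 -0.162   0.0056] [-1.2 -5.8 -0.5] saw 0.0006 -0.2281
[-2.26  0.1   0.03] [-0.001 -0.005 -0.02 ]
[-1.15066464  0.23614887  0.07691821] 0.03904470795046807
```

Call:
jog_arm(commands=[[-0.3,0,0,0,0,0],[-0.4,0,0,0,0,0],[-0.4,0.01,0,0,0,0],[-0.4,0.01,0,0,0,0],[-0.2,0,0,0,0,0],[0,0,0,0,0,0],[0,0,0,0,0,0]])

```text
time_s: 17.12
ee_pos: [0.5416, -0.1449, 0.0056]
orientation: [[-0.173, -0.985, 0.001], [-0.985, 0.173, -0.004], [0.004, -0.001, -1.0]]
force: [-0.9, -5.5, -0.7]
width: 0.039
grasp_force: 62.2
```

Run:
```python
from h import *
to(0,-.2054,.0052);print(manip.read_state()['torque'],manip.read_state()['width'])
a=manip.capture('scene');b=manip.capture('side')
cv2.imwrite('pics/sc5.png',a[:,:,::-1]);cv2.imwrite('pics/sd5.png',b[:,:,::-1])
# shift of leaf outer edge between views by phase correlation on patches
a0=cv2.imread('pics/sc4.png');b0=cv2.imread('pics/sd4.png')
for n,i0,i1 in(('scene',a0,a[:,:,::-1]),('side',b0,b[:,:,::-1])):
    g0=cv2.cvtColor(i0,cv2.COLOR_BGR2GRAY);g1=cv2.cvtColor(np.ascontiguousarray(i1),cv2.COLOR_BGR2GRAY)
    for sx in(-.088,):
        # near front corner of the leaf with screw heads
        p=proj(n,np.r_[SC+sx*SX-.085*SY,.104]);x,y=p.astype(int)
        t=g0[y-9:y+10,x-9:x+10]
        best=[]
        U=8
        G=cv2.resize(g1[y-16:y+17,x-16:x+17],None,fx=U,fy=U,interpolation=cv2.INTER_CUBIC);Tm=cv2.resize(t,None,fx=U,fy=U,interpolation=cv2.INTER_CUBIC)
        r=cv2.matchTemplate(G,Tm,cv2.TM_CCOEFF_NORMED);_,v,_,l=cv2.minMaxLoc(r)
        e=proj(n,np.r_[SC+sx*SX-.085*SY,.105])-proj(n,np.r_[SC+sx*SX-.085*SY,.100])
        print(n,p.round(1),'shift',(l[0]/U-7),(l[1]/U-7),round(v,3),'per 5mm',e.round(2))
```

```text
17.125 [ 0.5416 -0.1449  0.0056] [-0.9 -5.5 -0.7] saw 0.0009 -0.2108
[-0.53  0.1   0.04] [-0.001 -0.004 -0.02 ]
[-1.06169468  0.19160248 -0.04377016] 0.038980534904275
scene [265.9 218.6] shift 0.25 -0.875 0.685 per 5mm [-0.04 -1.12]
side [285.5 229.6] shift -0.125 -0.75 0.995 per 5mm [ 0.02 -1.12]
```

Call:
jog_arm(commands=[[-0.2,0,0,0,0,0],[-0.2,0,0,0,0,0],[-0.2,0.01,0,0,0,0],[0,0,0,0,0,0],[0,0,0,0,0,0]])

```text
time_s: 17.85
ee_pos: [0.5424, -0.139, 0.0055]
orientation: [[-0.173, -0.985, 0.001], [-0.985, 0.173, -0.004], [0.004, -0.001, -1.0]]
force: [-0.5, -5.5, -2.2]
width: 0.0392
grasp_force: 62.2
```

```bash
cat > m.py <<'E'
from h import *
to(0,-.2054,.0052)
N=6
def avg(n): return np.mean([manip.capture(n) for _ in range(N)],0)
g=lambda im:cv2.cvtColor(im.astype(np.float32),cv2.COLOR_RGB2GRAY)
for n,f in(('scene','pics/sc4.png'),('side','pics/sd4.png')):
    A=avg(n);cv2.imwrite(f'pics/{n}_m.png',A[:,:,::-1])
    g0=g(cv2.imread(f)[:,:,::-1]);g1=g(A)
    for nm,pt in(('static saw',(-.05,.115,.11)),('leaf near',(-.08,-.085,.104)),('leaf far',(.08,-.085,.104))):
        P=np.r_[SC+pt[0]*SX+pt[1]*SY,pt[2]];x,y=proj(n,P).astype(int)
        k=10;sl=np.s_[y-k:y+k+1,x-k:x+k+1]
        W=np.eye(2,3,dtype=np.float32)
        try:
            cc,W=cv2.findTransformECC(g0[sl],g1[sl],W,cv2.MOTION_TRANSLATION,(3,200,1e-6),None,3)
            e=(proj(n,P+[0,0,.005])-proj(n,P))[1]/5
            print(n,nm,W[:,2].round(3),round(cc,4),'lift mm',round(W[1,2]/e,2))
        except cv2.error as q:print(n,nm,'fail')
E
python3 m.py
```

```text
17.85 [ 0.5424 -0.139   0.0055] [-0.5 -5.5 -2.2] saw 0.0008 -0.2048
[0.06 0.08 0.03] [-0.001 -0.004 -0.02 ]
scene static saw fail
scene leaf near [ 0.907 -1.236] 0.7726 lift mm 5.5
scene leaf far [5.67  5.942] 0.9469 lift mm -26.06
side static saw fail
side leaf near [-0.083 -1.03 ] 0.9937 lift mm 4.58
side leaf far [-1.281 -1.42 ] 0.7718 lift mm 6.42[ WARN:0@6.842] global loadsave.cpp:1063 imwrite_ Unsupported depth image for selected encoder is fallbacked to CV_8U.
```

Call:
jog_arm(commands=[[-0.15,0,0,0,0,0],[0,0,0,0,0,0],[0,0,0,0,0,0],[0,0,0,0,0,0]])

```text
time_s: 18.95
ee_pos: [0.5426, -0.1376, 0.0055]
orientation: [[-0.173, -0.985, 0.001], [-0.985, 0.173, -0.004], [0.004, -0.001, -1.0]]
force: [0.0, -6.8, -1.3]
width: 0.0393
grasp_force: 62.1
```

```bash
python3 m.py 2>/dev/null
python3 - <<'E'
import cv2,numpy as np
a=cv2.imread('pics/scene_m.png');b=cv2.imread('pics/side_m.png')
o=np.hstack([cv2.resize(a[140:290,190:323],(400,450),interpolation=cv2.INTER_CUBIC),cv2.resize(b[180:330,200:333],(400,450),interpolation=cv2.INTER_CUBIC)])
cv2.imwrite('pics/f.png',o)
E
```

```text
18.95 [ 0.5426 -0.1376  0.0055] [ 0.  -6.8 -1.3] saw 0.0008 -0.2034
[0.2  0.07 0.03] [-0.001 -0.004 -0.02 ]
scene static saw fail
scene leaf near [ 0.813 -1.257] 0.77 lift mm 5.59
scene leaf far [5.663 5.932] 0.9474 lift mm -26.02
side static saw fail
side leaf near [ 0.165 -1.446] 0.9441 lift mm 6.43
side leaf far [-1.226 -1.57 ] 0.7752 lift mm 7.1
```

View pics/f.png

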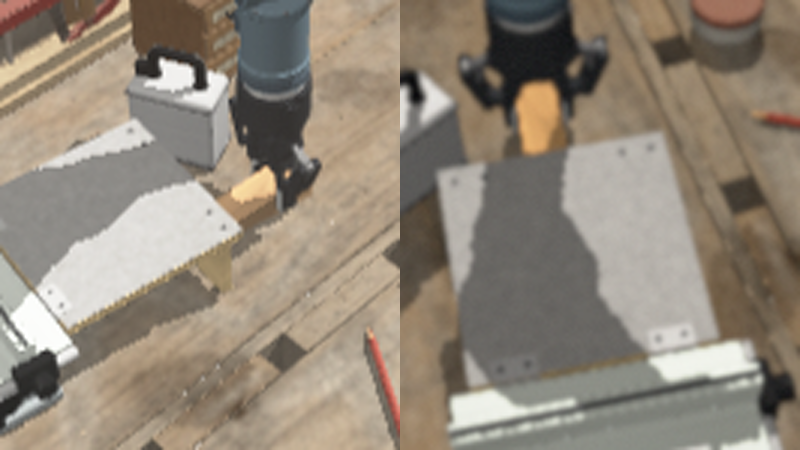

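```bash
cat > e.py <<'E'
from h import *
g=lambda f:cv2.GaussianBlur(cv2.cvtColor(cv2.imread(f),cv2.COLOR_BGR2GRAY).astype(float),(0,0),.7)
def edge(im,c0,c1):
    out=[]
    for c in range(c0,c1):
        P=None
        col=im[215:245,c];hi=np.median(col[-8:]);lo=np.median(col[:6]);t=(hi+lo)/2
        k=np.where(col<t)[0].max();out.append(215+k+(t-col[k])/(col[k+1]-col[k]))
    return np.array(out)
c0,c1=262,284
e0=edge(g('pics/side0.png'),c0,c1);e1=edge(g('pics/sd4.png'),c0,c1);e5=edge(g('pics/sd5.png'),c0,c1);em=edge(g('pics/side_m.png'),c0,c1)
print(e0.round(1));print(e1.round(1));print(em.round(1))
for n,e in(('sd4',e1),('sd5',e5),('now',em)):
    d=e-e0;print(n,np.median(d).round(3),d.mean().round(3),d.std().round(3),'mm vs sd4',round(-(np.median(e-e1))/.224,2),round(-(e-e1).mean()/.224,2))
E
python3 e.py
```

```text
Traceback (most recent call last):
  File "e.py", line 11, in <module>
    e0=edge(g('pics/side0.png'),c0,c1);e1=edge(g('pics/sd4.png'),c0,c1);e5=edge(g('pics/sd5.png'),c0,c1);em=edge(g('pics/side_m.png'),c0,c1)
  File "e.py", line 8, in edge
    k=np.where(col<t)[0].max();out.append(215+k+(t-col[k])/(col[k+1]-col[k]))
                                                            ~~~^^^^^
IndexError: index 30 is out of bounds for axis 0 with size 30
```

```bash
cat > e.py <<'E'
from h import *
g=lambda f:cv2.GaussianBlur(cv2.cvtColor(cv2.imread(f),cv2.COLOR_BGR2GRAY).astype(float),(0,0),.7)
def edge(im,c0,c1):
    out=[]
    for c in range(c0,c1):
        d=np.diff(im[218:238,c]);k=d.argmax();w=np.clip(d[max(k-2,0):k+3],0,None)
        out.append(218.5+(w*np.arange(max(k-2,0),max(k-2,0)+len(w))).sum()/w.sum())
    return np.array(out)
c0,c1=262,285
E={n:edge(g(f'pics/{n}.png'),c0,c1) for n in('side0','sd4','sd5','side_m')}
print(E['sd4'].round(1));print(E['side_m'].round(1))
for n in E:
    d=E['sd4']-E[n];print(n,'lift mm',round(np.median(d)/.224,2),round(d.mean()/.224,2),round(d.std(),2))
E
python3 e.py
```

```text
[228.9 228.6 228.3 228.2 228.2 227.9 227.6 227.5 227.4 227.1 226.8 226.4
 226.3 226.4 226.4 226.4 226.1 225.9 225.5 225.2 224.8 224.7 224.6]
[227.8 227.6 227.4 227.2 226.9 226.6 226.4 226.3 226.3 226.1 225.6 225.3
 225.2 225.3 225.4 225.3 224.9 224.7 224.4 224.1 223.7 223.6 223.5]
side0 lift mm 3.94 2.29 2.61
sd4 lift mm 0.0 0.0 0.0
sd5 lift mm 3.62 3.67 0.09
side_m lift mm 4.88 4.98 0.09
```

```bash
python3 -c "
from h import *
to(0,-.2054,.0052);print(manip.sign_off())"
```

```text
19.55 [ 0.5426 -0.1376  0.0055] [-1.2 -5.1 -0.9] saw 0.0008 -0.2034
[0.2  0.07 0.03] [-0.001 -0.004 -0.02 ]
the job is handed in; nothing more can be done
None
```

I handed the job in at 19.6 s: the canister stands upright on the bench beside the saw, and the gripped wedge holds the leaf up, about level (measured lift 4.9 mm at the leaf's outer edge, where level is about 5.3 mm); the try square and screw tin were not touched.

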